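# Empty the worn abrading wheels out of the tipping bin

## Robot

A 6-joint arm with a two-finger parallel gripper is mounted at the origin on the work surface. World frame = base frame: x ahead of the robot, y to its left, z up, the work surface at z = 0. Lengths are in m, angles in rad, forces in N, time in s.
With the tool pointing down it reaches from about 0.3 to 0.875 m from the base axis. Payload 6.4 kg.
Tool frame: the origin (TCP) lies at the very end of the fingers, on their centre line; the grasp point (between the pads) lies 19 mm behind it; z points along the fingers, y is the line along which they close (so a half turn about z gives the same grasp; the last joint's range is limited). The gripper opens to 85 mm and grips with 20 to 120 N. Pads are 22 mm wide; open, the fingers measure 114 mm over their backs; the gripper's body (76 mm by 85 mm) begins 54 mm behind the grasp point. The pads swing forward as they close: fully open they stand 13 mm farther back than shut.
Start: joints at [-1.452, 0.181, 1.607, -0, 1.354, -0.206], TCP at [0.184, -0.545, 0.231] pointing down, gripper open.
Joint ranges: [-2.99, 2.99], [-0.89, 2.07], [0.3, 2.58], [-1.14, 4.28], [0, 2.63], [-3.12, 3.12]. Speed limits (rad/s): [2.57, 2.57, 3.01, 3.14, 3.14, 3.14].

## Interface

Orientations are given as a unit quaternion [w, x, y, z].
In Python, from bench import ctrl, cam, get_obs gives the robot as it stands (ctrl), with the cameras (cam) and the readings as plain functions.
- The arm moves only by the tool jog_arm, called after "Emit:" as name([rows], argument=value, ...), one row to a line, values as JSON. Schema: {"type":"object","properties":{"motion":{"type":"array","items":{"type":"array","prefixItems":[{"type":"array","items":{"type":"number"},"minItems":3,"maxItems":3},{"type":"array","items":{"type":"number"},"minItems":3,"maxItems":3},{"type":"number"}],"minItems":3,"maxItems":3},"minItems":1,"maxItems":10},"only":{"type":"string"},"quiet":{"type":"boolean"},"lines":{"type":"string"}},"required":["motion"],"additionalProperties":false}. motion is a list of rows, 1 to 10 of them, each written [[dx, dy, dz], [rx, ry, rz], opening]: dx, dy, dz in shares of 1 m (1.0 is 1 m), then a rotation vector rx, ry, rz in a scale on which 1.0 is pi/2 rad, then the opening from 0.0 (shut) to 1.0 (fully open); each row is the pose to reach, as a shift and turn from the pose commanded when the call began, along the tool's axes at that moment; what a row does not reach only later rows make up. A row lasts 1/8 s, in which the tool goes at most 0.0625 m and 0.188 rad, less where a joint would pass 70% of its speed; a pose out of reach is approached as far as the arm can. The fingers move at their own pace and stop on an object; the grip force is fixed at half the most. Time passes only in rows, so rows that do not move let the fingers close. The tool returns the time, the measured TCP pose, the force, the opening and the grip force at its end. only (a regular expression) keeps the lines of the reply that match it, lines (a string "A,B") keeps lines A to B, and quiet returns only ok. Input that does not fit is refused with a message, and nothing moves.
- get_obs(): the state, without advancing time (a new reading comes with each control period).
- cam.camera(name): name is "side" or "top" or "wrist"; returns the picture (420x560x3 uint8, blue, green, red); there is no depth.
- cam.camera_params(name): a dict with "fovy" (degrees; the focal length in pixels is half the picture's height over the tangent of half this angle, whatever the lens; pixels are square), "cx", "cy" (the principal point, pixels), "dist" ([k1, k2, p1, p2, k3] as OpenCV has them; the pictures are not rectified), "view" (4x4, takes a point from world to camera coordinates). Camera axes: x right, y up, looking along -z (the intrinsics and any distortion apply to the point x, -y, -z); pixel columns grow to the right and rows downward; lengths in m; the calibration is good to about 2 mm. A picture is of the moment at which its call begins: read the wrist's pose just before it. camera_params takes no time and is no camera call; for the wrist camera it gives the pose at the moment of the call.
- ctrl.hand_in(): hands the job in; it is judged then, once.
The state is a dict: "time_s": time; "q": joint angles; "dq": joint speeds; "joint_efforts": joint torques, N m; "eef_pos": TCP position; "eef_rot": TCP orientation; "wrist_force": force on the tool from outside, world axes, zero at the start; "torque": the same for the moment, N m; "opening": opening from 0.0 (shut) to 1.0 (fully open); "grasp_force": force on a finger pad.
Only numpy, scipy, OpenCV 4.12 (cv2) and the standard library are available. Lean on these libraries where they do the work, as an engineer would, in place of code of your own. Each camera call takes 0.05 s, during which the arm holds its last target. There are 200 camera calls.

## Task

First slide the catch tray fully home under the tipping bin, pushing its outer end. Then tip the bin right over by its crossbar so that the lid swings open and all three worn wheels spill into the tray, and leave the bin tipped. Finally push the vibrator's toggle switch well over towards the tipping stand, hold it there for about a second, and let it spring back to centre; leave the brush, jar and weight undisturbed.

Things in the scene. Friction and masses are not known exactly. Their poses are not given: they have to be found in the camera images.
- stand: White/grey tipping stand fixed to the bench. Origin on the bench below the axle, midway between the uprights; x = horizontal pouring direction (from crossbar towards the tray's outer end), y = along the axle. Base plate 6 mm thick, x -120 to 240, y +-120 mm. Uprights at y +-106 mm: 50 (x) x 12 mm, 186 mm high. Behind the bin, at x -142 to -84 mm, a rest plate and motor, up to 152 mm high.
- tray (a joint): How far the aluminium catch tray is pulled out along the stand's +x, m: 0 = fully home under the bin, against a stop; limit 0.13. Starts 0.07 to 0.12 out. On runners, about 2 N friction; stays where left. Tray outside 170 (stand x) x 184 (y) x 48 mm, wall 5 mm; underside 12 mm, rim 60 mm above the bench.
- tray_in (a point): Centre of the tray's inner floor, 17 mm above the bench; axes parallel to the stand's. It moves with the tray; with the tray home it lies at stand x = 55 mm.
- tray_front (a point): Middle of the top rim of the tray's outer end wall, on its outer face, 60 mm above the bench; moves with the tray. With the tray home it lies at stand x = 140 mm. Push this wall towards the stand's -x, anywhere from 15 to 60 mm above the bench.
- bin (a joint): Tilt of the steel flip-top bin about its axle, rad: 0 = upright on its rest (start), growing as its top goes towards the stand's +x, over the tray; stop at 2.6. Loaded, it falls back if let go before its balance point (about 0.8 to 1.1); past that it goes over by itself, damped (1 to 2 s), and stays on the stop. Moved by 2 to 4 N at the crossbar.
- bin_axle (a point): Middle of the bin's axle, 160 mm above the bench, above the stand's origin. The upright bin is 90 (stand x) x 150 (y) x 65 mm, wall 5 mm, from stand x -75 to +15 mm and from 155 to 220 mm above the bench.
- bin_bar (a point): Middle of the bin's round steel crossbar, 12 mm thick, 120 mm long along the axle, on two 12 mm wide stems (50 mm either side) up the bin's back wall. Upright: at stand x -80 mm, 290 mm above the bench, 70 mm above the bin's rim. Moves with the bin, radius 153 mm about the axle: pushed towards the stand's +x from behind, it rises up to 25 mm, then sinks away in front.
- lid (a joint): Opening of the bin's thin flat aluminium lid relative to the bin, rad: 0 = shut, at most 1.7. The lid (92 x 150 x 5 mm) hinges freely on the bin's back rim (crossbar side) and swings open by its own weight when the bin is tipped beyond a quarter turn.
- wheel1: Worn grey abrading wheel, disc 60 mm across, 20 mm thick, about 120 g, lying in the shut bin at the start. Origin at its centre, z = its axis.
- wheel2: Second wheel, as wheel1.
- wheel3: Third wheel, as wheel1, on top of the two others.
- switch: Fixed grey switch box of the vibrator, 100 (its x) x 80 (y) x 40 mm, standing behind the stand, on the crossbar side. Origin under its middle; its own +x points towards the tipping stand (to within 0.3 rad of the stand's +x).
- toggle (a joint): Tilt of the spring-centred toggle, rad: 0 = upright, positive = towards the switch box's +x (towards the tipping stand), limits +-0.45. Pivot 40 mm above the bench, axis along the switch's y. Spring: about 5 N at the tip at full tilt; let go, it recentres at once.
- toggle_tip (a point): Top of the toggle: a flat black paddle 12 (x) x 26 (y) x 35 mm on a thin stem, its top 113 mm above the bench when upright; it moves with the toggle.
- brush: Loose hand brush lying on the bench beyond the tray's outer end, about 200 mm long; bystander.
- jar: Closed white jar, 70 mm across, 85 mm high, standing on the bench; origin under its middle; bystander.
- weight: Steel calibration weight, 60 mm across, 74 mm high, standing on the bench; origin under its middle; bystander.

How it is judged:
By the outcome, as a careful person would: the job done as asked, in the order asked, and still so for the second after the job is handed in, with the robot touching nothing.
It also fails if it takes over 67 s, if anything falls off the work surface, if the arm or the gripper's body presses on something with over 40 N, if the wrist force passes 120 N, or if a joint passes its speed limit or range.

## Working session

There is one attempt and no reset: what is moved stays moved. The work goes in short steps, Python scripts to look and compute and a tool call to move; the robot and the scene stay as the last step left them, time stands still between calls to the robot, and variables do not carry over. Pictures are saved under pics/ and viewed, at most 10 in all, crops included, and the job is handed in when it is done.

```bash
ls; mkdir -p pics; python3 - <<'E'
from bench import ctrl, cam, get_obs
import cv2,numpy as np
for n in ["side","top"]:
    cv2.imwrite(f"pics/{n}0.png",cam.camera(n)); p=cam.camera_params(n)
    print(n,p["fovy"],p["cx"],p["cy"],p["dist"]);print(np.round(p["view"],3))
o=get_obs();print(o["time_s"],o["eef_pos"],o["eef_rot"])
E
```

```text
bench.py
pics
side 43.429366254300106 276.2334489367949 204.25763793866028 [-0.0673466  0.         0.         0.         0.       ]
[[-0.695 -0.718  0.018  0.386]
 [ 0.457 -0.422  0.783 -0.428]
 [-0.555  0.553  0.622 -1.405]
 [ 0.     0.     0.     1.   ]]
top 56.973276901893634 282.4220613653151 209.6739280491045 [0.03173096 0.         0.         0.         0.        ]
[[-0.018 -1.    -0.026  0.018]
 [ 0.994 -0.021  0.11  -0.585]
 [-0.111 -0.024  0.994 -1.268]
 [ 0.     0.     0.     1.   ]]
0.1 [ 0.1834602  -0.5444373   0.23048031] [-7.80498545e-04  9.86840463e-01  1.61695053e-01  4.24989702e-05]
```

View pics/top0.png

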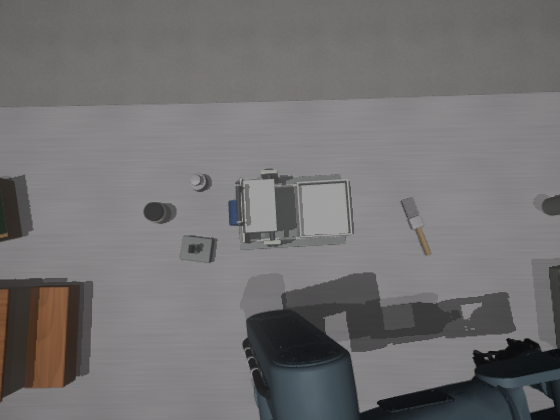

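View pics/side0.png

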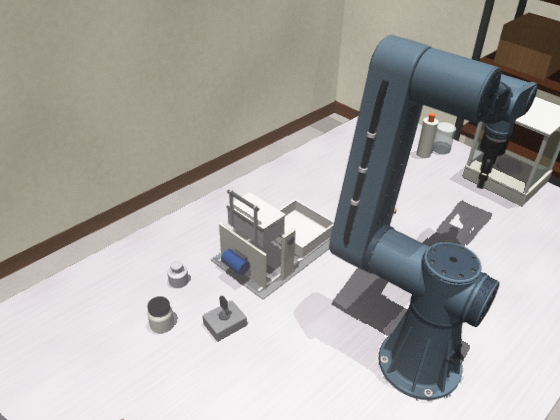

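Top view: the stand is at px (235–353, 170–248) and pours to the right (world −y). The tray is pulled out, with its outer end at about px 350. The switch is at (197, 248), the brush at (415, 225), the jar and weight at (200, 182) and (157, 212). I'll zoom in for measurement.

```bash
cat > h.py <<'E'
import cv2,numpy as np
from bench import ctrl, cam, get_obs
def K(p): f=210/np.tan(np.radians(p["fovy"]/2)); return np.array([[f,0,p["cx"]],[0,f,p["cy"]],[0,0,1]])
F=np.diag([1,-1,-1.])
def ray(p,uv):
    n=cv2.undistortPoints(np.array([[uv]],float),K(p),np.array(p["dist"]))[0,0]
    V=np.array(p["view"]);R=V[:3,:3];return -R.T@V[:3,3],R.T@F@np.array([n[0],n[1],1])
def plane(p,uv,z): c,d=ray(p,uv); return c+d*(z-c[2])/d[2]
def proj(p,X):
    V=np.array(p["view"]);c=(V[:3,:3]@np.array(X).T).T+V[:3,3]
    return cv2.projectPoints((c@F).reshape(-1,1,3),np.zeros(3),np.zeros(3),K(p),np.array(p["dist"]))[0][:,0]
E
python3 - <<'E'
import cv2
t=cv2.imread("pics/top0.png")[160:275,170:440];s=cv2.imread("pics/side0.png")[180:345,140:345]
cv2.imwrite("pics/tc.png",cv2.resize(t[:,:190],None,fx=4.2,fy=4.2,interpolation=cv2.INTER_CUBIC))
cv2.imwrite("pics/sc.png",cv2.resize(s,None,fx=3.6,fy=3.6,interpolation=cv2.INTER_CUBIC))
E
```

```text
(no output)
```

View pics/tc.png

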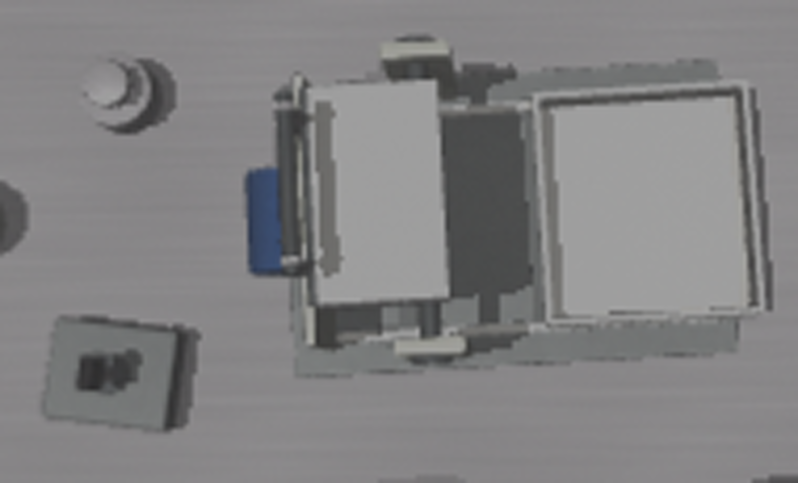

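View pics/sc.png

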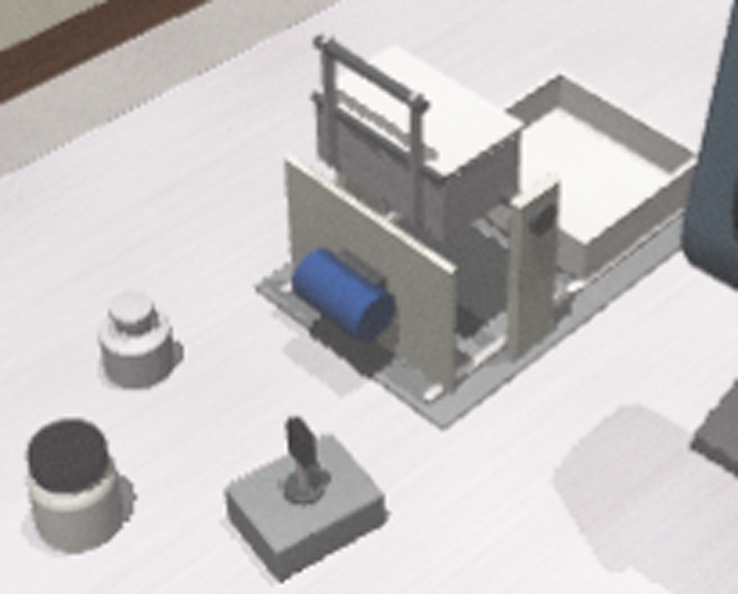

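The crops show the bar, the upright tops, the tray rim corners, and the switch box with its toggle (crop pixels go into the code below). Next I'll compute the poses.

```bash
python3 - <<'E'
from h import *
t=cam.camera_params("top");s=cam.camera_params("side")
T=lambda u,v,z: plane(t,((u+.5)/4.2-.5+170,(v+.5)/4.2-.5+160),z)
S=lambda u,v,z: plane(s,((u+.5)/3.6-.5+140,(v+.5)/3.6-.5+180),z)
a,b=T(417,50,.186),T(430,346,.186)
o=(a+b)/2; y=(a-b)/np.linalg.norm(a-b)
print("uprights",a,b,np.linalg.norm(a-b),o,"yaw from uprights: y dir",np.degrees(np.arctan2(y[1],y[0])))
e1,e2=T(284,100,.29),T(291,265,.29);print("bar top",e1,e2,(e1+e2)/2,np.linalg.norm(e1-e2),np.degrees(np.arctan2(*(e1-e2)[1::-1])))
e1,e2=S(321,42,.29),S(422,103,.29);print("bar side",e1,e2,(e1+e2)/2,np.linalg.norm(e1-e2),np.degrees(np.arctan2(*(e1-e2)[1::-1])))
c=[T(*q,.06) for q in [(534,97),(750,82),(772,310),(550,325)]]
print("tray",np.round(c,3),"front",(c[1]+c[2])/2,[np.degrees(np.arctan2(*(c[j]-c[i])[1::-1])) for i,j in [(0,1),(3,2),(2,1),(3,0)]],np.linalg.norm(c[1]-c[2]),np.linalg.norm(c[0]-c[1]))
c=[T(*q,.04) for q in [(60,316),(180,325),(166,430),(43,418)]]
print("switch",np.round(c,3),np.mean(c,0),[np.degrees(np.arctan2(*(c[j]-c[i])[1::-1])) for i,j in [(0,1),(3,2),(2,1),(3,0)]],[np.linalg.norm(c[i]-c[i-1]) for i in range(4)])
c=[S(*q,.04) for q in [(227,494),(335,436),(385,502),(281,550)]];print("switch side",np.round(c,3),np.mean(c,0))
print("toggle top",T(88,371,.113),"side",S(296,425,.113))
print("base",T(294,376,.006),T(738,352,.006),T(716,60,.006))
print("jar",S(70,455,.085),"weight",S(132,305,.074))
E
```

```text
uprights [0.68362311 0.04132418 0.186     ] [0.47293432 0.03517098 0.186     ] 0.21077861954446944 [0.57827872 0.03824758 0.186     ] yaw from uprights: y dir 1.6728558591049614
bar top [0.63052507 0.121946   0.29      ] [0.52335717 0.11799489 0.29      ] [0.57694112 0.11997045 0.29      ] 0.10724070595079738 2.1114504439330766
bar side [0.63255803 0.12105902 0.29      ] [0.5210158  0.11423763 0.29      ] [0.57678692 0.11764833 0.29      ] 0.11175061721041195 3.4995795883662844
tray [[ 0.671 -0.043  0.06 ]
 [ 0.679 -0.213  0.06 ]
 [ 0.499 -0.223  0.06 ]
 [ 0.491 -0.052  0.06 ]] front [ 0.58905334 -0.21819861  0.06      ] [np.float64(-87.28843065323211), np.float64(-87.18996539601149), np.float64(3.320352595132208), np.float64(2.701013920729498)] 0.1795668961138018 0.1699870587783042
switch [[0.506 0.336 0.04 ]
 [0.497 0.241 0.04 ]
 [0.415 0.252 0.04 ]
 [0.426 0.349 0.04 ]] [0.46135602 0.29431892 0.04      ] [np.float64(-95.39839753359092), np.float64(-96.58610766265538), np.float64(-7.460149564937498), np.float64(-8.860432125244873)] [np.float64(0.08096855785460873), np.float64(0.0958923399522118), np.float64(0.08290207650699928), np.float64(0.09782028157421457)]
switch side [[0.497 0.343 0.04 ]
 [0.485 0.243 0.04 ]
 [0.407 0.259 0.04 ]
 [0.426 0.347 0.04 ]] [0.45378148 0.29790404 0.04      ]
toggle top [0.4613242  0.29434044 0.113     ] side [0.46267759 0.29741034 0.113     ]
base [0.45588392 0.15510731 0.006     ] [ 0.46867475 -0.2034017   0.006     ] [ 0.70780918 -0.19394902  0.006     ]
jar [0.576299   0.42780083 0.085     ] weight [0.68549847 0.29277013 0.074     ]
```

The rows are not in the units I measure in: turns go in shares of pi/2 rad. I convert before sending: 0.283 rad / 1.5708 = 0.1802.

```bash
python3 - <<'E'
from h import *
t=cam.camera_params("top")
for q in [(405,200),(418,222),(430,254),(412,196)]: print("brush",plane(t,q,.02))
E
```

```text
brush [ 0.61047466 -0.40620091  0.02      ]
brush [ 0.53550466 -0.44508004  0.02      ]
brush [ 0.42892148 -0.47795285  0.02      ]
brush [ 0.62353586 -0.43012015  0.02      ]
```

Emit:
jog_arm([
  [[0.468, -0.118, 0.05], [0, 0, 0.1802], 0],
  [[0.468, -0.118, 0.05], [0, 0, 0.1802], 0],
  [[0.468, -0.118, 0.05], [0, 0, 0.1802], 0],
  [[0.468, -0.118, 0.05], [0, 0, 0.1802], 0],
  [[0.468, -0.118, 0.05], [0, 0, 0.1802], 0],
  [[0.468, -0.118, 0.05], [0, 0, 0.1802], 0],
  [[0.468, -0.118, 0.05], [0, 0, 0.1802], 0],
  [[0.468, -0.118, 0.05], [0, 0, 0.1802], 0],
  [[0.468, -0.118, 0.05], [0, 0, 0.1802], 0],
  [[0.468, -0.118, 0.05], [0, 0, 0.1802], 0],
])

```text
time_s: 1.35
eef_pos: [0.5889, -0.2836, 0.1806]
eef_rot: [-0.0, 1.0, 0.021, -0.001]
wrist_force: [-0.1, -0.1, -0.1]
opening: -0.001
grasp_force: 0.0
```

Emit:
jog_arm([
  [[0, 0, 0.05], [0, 0, 0], 0],
  [[0, 0, 0.1], [0, 0, 0], 0],
  [[0, 0, 0.144], [0, 0, 0], 0],
  [[0, -0.02, 0.144], [0, 0, 0], 0],
  [[0, -0.04, 0.144], [0, 0, 0], 0],
  [[0, -0.06, 0.144], [0, 0, 0], 0],
  [[0, -0.08, 0.144], [0, 0, 0], 0],
  [[0, -0.1, 0.144], [0, 0, 0], 0],
  [[0, -0.12, 0.144], [0, 0, 0], 0],
])

```text
time_s: 2.48
eef_pos: [0.5851, -0.1628, 0.0382]
eef_rot: [0.0, 1.0, 0.021, 0.001]
wrist_force: [1.0, -3.6, 2.2]
opening: -0.002
grasp_force: 1.5
```

```bash
python3 - <<'E'
from h import *
cv2.imwrite("pics/top1.png",cv2.resize(cam.camera("top")[150:280,180:440],None,fx=3,fy=3,interpolation=cv2.INTER_CUBIC))
E
```

```text
(no output)
```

View pics/top1.png

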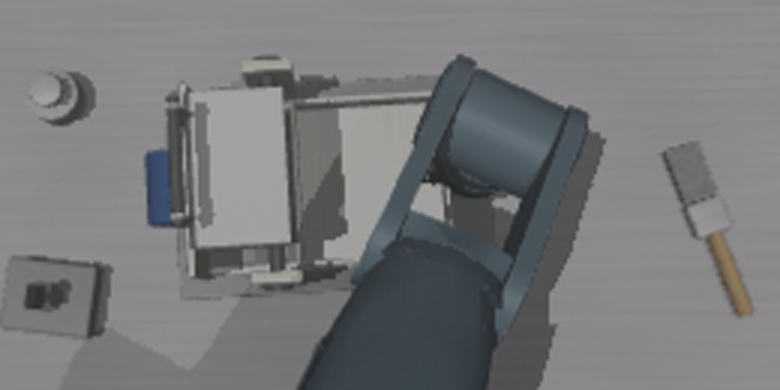

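The picture shows the tray moving under the finger, with its back edge now near the bin. The wrist reads about 3.6 N, so I'll keep pushing.

Emit:
jog_arm([
  [[0, -0.015, 0], [0, 0, 0], 0],
  [[0, -0.03, 0], [0, 0, 0], 0],
  [[0, -0.04, 0], [0, 0, 0], 0],
  [[0, -0.04, 0], [0, 0, 0], 0],
])

```text
time_s: 3.02
eef_pos: [0.5822, -0.1225, 0.0368]
eef_rot: [-0.001, 1.0, 0.021, -0.001]
wrist_force: [-1.0, 0.5, 0.5]
opening: -0.001
grasp_force: 0.0
```

Emit:
jog_arm([
  [[0, -0.003, 0], [0, 0, 0], 0],
  [[0, -0.006, 0], [0, 0, 0], 0],
  [[0, -0.006, 0], [0, 0, 0], 0],
])

```text
time_s: 3.4
eef_pos: [0.5822, -0.1178, 0.0371]
eef_rot: [-0.0, 1.0, 0.021, -0.0]
wrist_force: [1.0, -0.9, 0.0]
opening: -0.0
grasp_force: 0.2
```

Emit:
jog_arm([
  [[0, -0.003, 0], [0, 0, 0], 0],
  [[0, -0.006, 0], [0, 0, 0], 0],
  [[0, -0.006, 0], [0, 0, 0], 0],
])

```text
time_s: 3.78
eef_pos: [0.5822, -0.1143, 0.0373]
eef_rot: [0.002, 1.0, 0.021, 0.0]
wrist_force: [-0.8, -11.6, -3.8]
opening: 0.0
grasp_force: 5.6
```

Emit:
jog_arm([
  [[0, -0.003, 0], [0, 0, 0], 0],
  [[0, -0.006, 0], [0, 0, 0], 0],
  [[0, -0.006, 0], [0, 0, 0], 0],
])

```text
time_s: 4.15
eef_pos: [0.5823, -0.114, 0.0375]
eef_rot: [0.006, 1.0, 0.021, 0.001]
wrist_force: [-2.5, -31.9, -9.7]
opening: -0.002
grasp_force: 16.1
```

The stop is reached: force is up to 32 N, and the finger's front face is at stand x of about 0.140. I'll back off, rise and go over to behind the bar.

Emit:
jog_arm([
  [[0, 0.03, 0], [0, 0, 0], 0],
  [[0, 0.04, -0.05], [0, 0, 0], 0],
  [[0, 0.04, -0.11], [0, 0, 0], 0],
  [[0, 0.04, -0.17], [0, 0, 0], 0],
  [[0, 0.04, -0.23], [0, 0, 0], 0],
  [[0, 0.02, -0.29], [0, 0, 0], 0],
  [[0, -0.02, -0.34], [0, 0, 0], 0],
  [[0, -0.06, -0.34], [0, 0, 0], 0],
  [[0, -0.06, -0.34], [0, 0, 0], 0],
])

```text
time_s: 5.28
eef_pos: [0.5795, -0.043, 0.3787]
eef_rot: [-0.0, 1.0, 0.023, 0.001]
wrist_force: [-0.3, -0.6, -0.9]
opening: 0.003
grasp_force: 0.0
```

Emit:
jog_arm([
  [[0, -0.06, 0], [0, 0, 0], 0],
  [[0, -0.12, 0], [0, 0, 0], 0],
  [[0, -0.18, 0], [0, 0, 0], 0],
  [[0, -0.213, 0], [0, 0, 0], 0],
  [[0, -0.213, 0], [0, 0, 0], 0],
  [[0, -0.213, 0], [0, 0, 0], 0],
])

```text
time_s: 6.02
eef_pos: [0.5706, 0.1659, 0.3767]
eef_rot: [0.0, 1.0, 0.021, -0.001]
wrist_force: [0.3, -0.7, -0.1]
opening: -0.004
grasp_force: 0.0
```

```bash
python3 - <<'E'
from h import *
cv2.imwrite("pics/top2.png",cam.camera("top"));cv2.imwrite("pics/side2.png",cam.camera("side")[100:400,100:400])
E
```

```text
(no output)
```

View pics/side2.png

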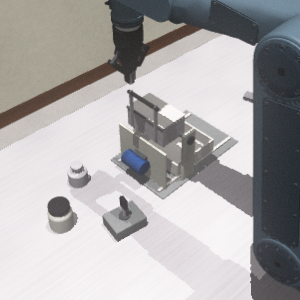

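The view shows the tray home and the gripper above and behind the bar. Now down, then push.

Emit:
jog_arm([
  [[0, 0, 0.06], [0, 0, 0], 0],
  [[0, 0, 0.115], [0, 0, 0], 0],
  [[0, 0, 0.115], [0, 0, 0], 0],
  [[0, 0.015, 0.115], [0, 0, 0], 0],
  [[0, 0.028, 0.115], [0, 0, 0], 0],
  [[0, 0.04, 0.115], [0, 0, 0], 0],
  [[0, 0.05, 0.112], [0, 0, 0], 0],
  [[0, 0.06, 0.11], [0, 0, 0], 0],
])

```text
time_s: 7.12
eef_pos: [0.5742, 0.1071, 0.2708]
eef_rot: [-0.001, 1.0, 0.021, 0.002]
wrist_force: [-3.7, 7.6, 15.5]
opening: 0.0
grasp_force: 8.0
```

Emit:
jog_arm([
  [[0, 0.012, -0.005], [0, 0, 0], 0],
  [[0, 0.024, -0.008], [0, 0, 0], 0],
  [[0, 0.036, -0.008], [0, 0, 0], 0],
  [[0, 0.048, -0.008], [0, 0, 0], 0],
  [[0, 0.06, -0.006], [0, 0, 0], 0],
  [[0, 0.072, -0.003], [0, 0, 0], 0],
  [[0, 0.084, 0], [0, 0, 0], 0],
])

```text
time_s: 8.0
eef_pos: [0.5785, 0.0202, 0.2715]
eef_rot: [0.002, 1.0, 0.02, 0.003]
wrist_force: [1.2, -0.2, 5.8]
opening: -0.003
grasp_force: 1.9
```

Emit:
jog_arm([
  [[0, 0.012, 0.002], [0, 0, 0], 0],
  [[0, 0.024, 0.004], [0, 0, 0], 0],
  [[0, 0.036, 0.006], [0, 0, 0], 0],
  [[0, 0.048, 0.01], [0, 0, 0], 0],
  [[0, 0.06, 0.015], [0, 0, 0], 0],
  [[0, 0.072, 0.02], [0, 0, 0], 0],
  [[0, 0.08, 0.02], [0, 0, 0], 0],
  [[0, 0.08, -0.03], [0, 0, 0], 0],
  [[0, 0.06, -0.09], [0, 0, 0], 0],
  [[0, 0.03, -0.12], [0, 0, 0], 0],
])

```text
time_s: 9.25
eef_pos: [0.5787, -0.0075, 0.3915]
eef_rot: [0.001, 1.0, 0.02, 0.003]
wrist_force: [0.2, -0.0, -0.1]
opening: -0.001
grasp_force: 0.0
```

Emit:
jog_arm([
  [[0, -0.05, 0], [0, 0, 0], 0],
  [[0, -0.11, 0], [0, 0, 0], 0],
  [[0, -0.17, 0], [0, 0, 0], 0],
  [[0, -0.2, 0], [0, 0, 0], 0],
  [[0, -0.2, 0], [0, 0, 0], 0],
  [[0, -0.2, 0], [0, 0, 0], 0],
  [[0, -0.2, 0], [0, 0, 0], 0],
  [[0, -0.2, 0], [0, 0, 0], 0],
])

```text
time_s: 10.25
eef_pos: [0.5697, 0.1917, 0.3874]
eef_rot: [0.0, 1.0, 0.02, 0.0]
wrist_force: [-0.7, 0.1, -0.2]
opening: -0.005
grasp_force: 0.0
```

```bash
python3 - <<'E'
from h import *
t=cam.camera("top")[150:280,180:440];s=cam.camera("side")[150:345,120:345]
t=cv2.resize(t,(520,260),interpolation=cv2.INTER_CUBIC);s=cv2.resize(s,(385,334),interpolation=cv2.INTER_CUBIC)
c=np.zeros((600,520,3),np.uint8);c[:260]=t;c[262:596,:385]=s
cv2.imwrite("pics/c3.png",c)
E
```

```text
(no output)
```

View pics/c3.png

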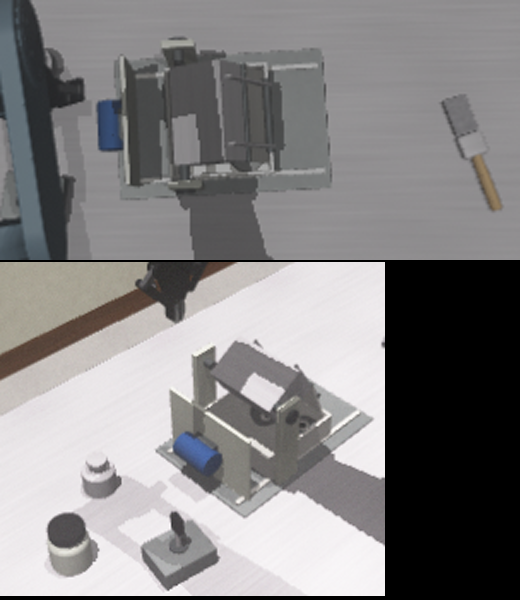

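The bin is over on its stop, the lid has swung open, and at least two wheels are visible in the tray. Next is the toggle; I'll recheck the tray from the wrist camera afterwards.

Scaled: 0.147 rad / 1.5708 = 0.0936.

Emit:
jog_arm([
  [[-0.04, -0.06, 0], [0, 0, 0.0936], 0],
  [[-0.07, -0.11, 0.03], [0, 0, 0.0936], 0],
  [[-0.098, -0.148, 0.08], [0, 0, 0.0936], 0],
  [[-0.098, -0.148, 0.14], [0, 0, 0.0936], 0],
  [[-0.098, -0.148, 0.187], [0, 0, 0.0936], 0],
  [[-0.098, -0.148, 0.187], [0, 0, 0.0936], 0],
  [[-0.098, -0.148, 0.187], [0, 0, 0.0936], 0],
])

```text
time_s: 11.22
eef_pos: [0.4669, 0.3369, 0.2028]
eef_rot: [-0.001, 0.999, -0.053, 0.001]
wrist_force: [1.3, 0.5, 0.8]
opening: -0.002
grasp_force: 0.0
```

Emit:
jog_arm([
  [[0, 0, 0.05], [0, 0, 0], 0],
  [[0, 0, 0.1], [0, 0, 0], 0],
  [[0, 0, 0.112], [0, 0, 0], 0],
  [[0, 0, 0.112], [0, 0, 0], 0],
])

```text
time_s: 11.72
eef_pos: [0.467, 0.337, 0.0904]
eef_rot: [-0.001, 0.999, -0.053, 0.001]
wrist_force: [1.2, -0.8, 0.9]
opening: 0.003
grasp_force: 0.0
```

```bash
python3 - <<'E'
from h import *
s=cam.camera("side")[220:345,150:300];cv2.imwrite("pics/s4.png",cv2.resize(s,None,fx=4,fy=4,interpolation=cv2.INTER_CUBIC))
E
```

```text
(no output)
```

View pics/s4.png

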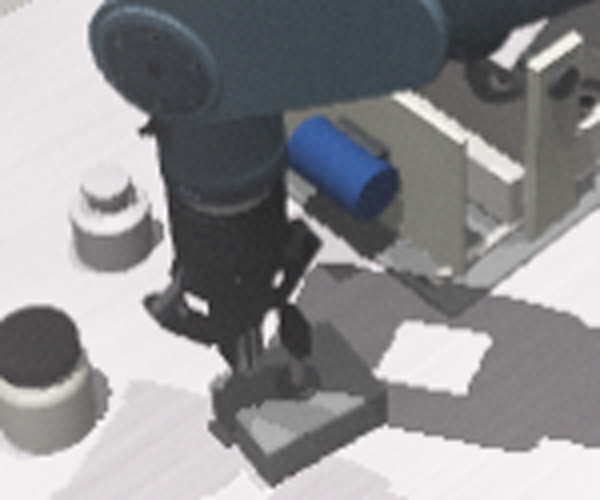

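The finger is just behind the paddle and centred on it, with the jar and weight clear. I'll find contact in small steps.

Emit:
jog_arm([
  [[0, 0.01, 0], [0, 0, 0], 0],
  [[0, 0.018, 0], [0, 0, 0], 0],
  [[0, 0.018, 0], [0, 0, 0], 0],
])

```text
time_s: 12.15
eef_pos: [0.4638, 0.3181, 0.0891]
eef_rot: [-0.0, 0.999, -0.053, 0.0]
wrist_force: [1.7, 0.1, 0.5]
opening: 0.001
grasp_force: 0.0
```

Emit:
jog_arm([
  [[0, 0.004, 0], [0, 0, 0], 0],
  [[0, 0.004, 0], [0, 0, 0], 0],
])

```text
time_s: 12.4
eef_pos: [0.4631, 0.3146, 0.0884]
eef_rot: [-0.0, 0.999, -0.053, 0.0]
wrist_force: [-0.3, 0.8, 0.4]
opening: -0.0
grasp_force: 0.2
```

Emit:
jog_arm([
  [[0, 0.004, 0], [0, 0, 0], 0],
  [[0, 0.004, 0], [0, 0, 0], 0],
])

```text
time_s: 12.65
eef_pos: [0.4627, 0.3107, 0.0883]
eef_rot: [-0.0, 0.999, -0.053, 0.0]
wrist_force: [0.1, 1.2, 0.8]
opening: 0.001
grasp_force: 0.5
```

Emit:
jog_arm([
  [[0, 0.004, 0], [0, 0, 0], 0],
  [[0, 0.004, 0], [0, 0, 0], 0],
])

```text
time_s: 12.9
eef_pos: [0.4621, 0.3067, 0.0883]
eef_rot: [-0.0, 0.999, -0.053, -0.0]
wrist_force: [-0.8, 1.6, -0.3]
opening: -0.003
grasp_force: 0.9
```

Emit:
jog_arm([
  [[0, 0.005, 0], [0, 0, 0], 0],
  [[0, 0.01, 0], [0, 0, 0], 0],
  [[0, 0.012, 0], [0, 0, 0], 0],
  [[0, 0.012, 0], [0, 0, 0], 0],
])

```text
time_s: 13.4
eef_pos: [0.4609, 0.2948, 0.0883]
eef_rot: [-0.0, 0.999, -0.053, -0.0]
wrist_force: [0.9, 4.0, -1.7]
opening: 0.004
grasp_force: 1.9
```

```bash
python3 - <<'E'
from h import *
s=cam.camera("side")[220:345,150:300];cv2.imwrite("pics/s5.png",cv2.resize(s,None,fx=4,fy=4,interpolation=cv2.INTER_CUBIC))
E
```

```text
(no output)
```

View pics/s5.png

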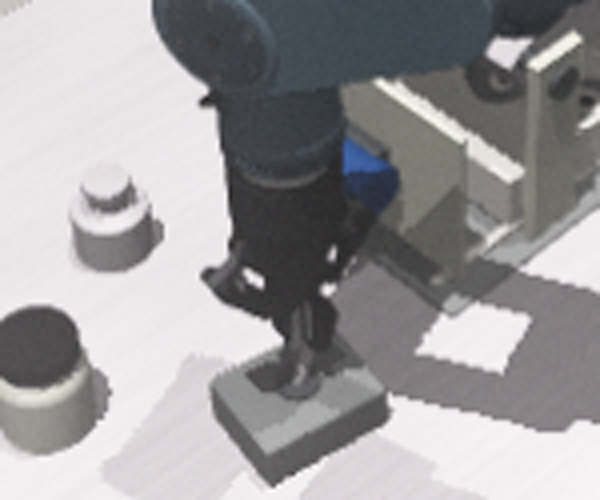

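The paddle is leaning towards the stand by about 0.4 rad. I'll add 1.5 mm, hold, then retract.

Emit:
jog_arm([
  [[0, 0.0015, 0], [0, 0, 0], 0],
  [[0, 0.0015, 0], [0, 0, 0], 0],
  [[0, 0.0015, 0], [0, 0, 0], 0],
  [[0, 0.0015, 0], [0, 0, 0], 0],
  [[0, 0.0015, 0], [0, 0, 0], 0],
  [[0, 0.0015, 0], [0, 0, 0], 0],
  [[0, 0.0015, 0], [0, 0, 0], 0],
  [[0, 0.0015, 0], [0, 0, 0], 0],
])

```text
time_s: 14.45
eef_pos: [0.4608, 0.2934, 0.0883]
eef_rot: [-0.0, 0.999, -0.053, 0.0]
wrist_force: [-0.1, 5.5, -0.5]
opening: -0.001
grasp_force: 2.0
```

Emit:
jog_arm([
  [[0, -0.04, 0], [0, 0, 0], 0],
  [[0, -0.055, 0], [0, 0, 0], 0],
  [[0, -0.055, 0], [0, 0, 0], 0],
  [[0, -0.055, -0.06], [0, 0, 0], 0],
  [[0, -0.055, -0.12], [0, 0, 0], 0],
  [[0, -0.055, -0.18], [0, 0, 0], 0],
  [[0, -0.055, -0.24], [0, 0, 0], 0],
  [[0, -0.055, -0.27], [0, 0, 0], 0],
  [[0, -0.055, -0.27], [0, 0, 0], 0],
])

```text
time_s: 15.58
eef_pos: [0.4676, 0.3473, 0.3613]
eef_rot: [-0.001, 0.999, -0.053, 0.002]
wrist_force: [-0.2, -0.7, -0.1]
opening: 0.002
grasp_force: 0.0
```

Final check of the toggle and wheels.

```bash
python3 - <<'E'
from h import *
t=cv2.resize(cam.camera("top")[150:280,180:440],(520,260),interpolation=cv2.INTER_CUBIC)
s=cv2.resize(cam.camera("side")[190:345,140:345],None,fx=2.1,fy=2.1,interpolation=cv2.INTER_CUBIC)
c=np.zeros((600,520,3),np.uint8);c[:260]=t;c[262:262+s.shape[0],:s.shape[1]]=s
cv2.imwrite("pics/c6.png",c)
E
```

```text
(no output)
```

View pics/c6.png

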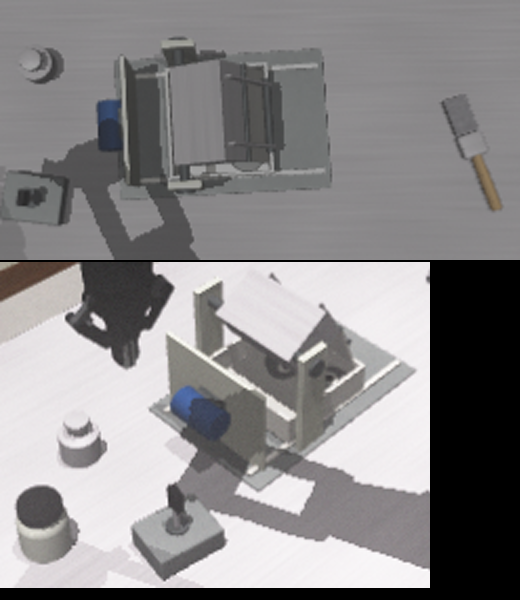

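The last picture shows the toggle upright again, the bin still tipped, and the tray home. Two wheels are visible in the tray and none are on the bench. The brush, jar and weight are unmoved.

```bash
python3 -c "
from bench import ctrl, cam, get_obs
print(ctrl.hand_in())"
```

```text
the job is handed in; nothing more can be done
None
```

I handed the job in at about 16 s: the tray is home, the bin is tipped and left over with its lid open, and the toggle was held over for just over a second and sprang back; I could see only two of the three wheels in the tray, with none on the bench, so the third is unconfirmed and probably hidden under the bin.

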